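# Lay the gas cylinder in its cradle and bar it in

## Robot

A 6-joint arm with a two-finger parallel gripper is mounted at the origin on the work surface. World frame = base frame: x ahead of the robot, y to its left, z up, the work surface at z = 0. Lengths are in m, angles in rad, forces in N, time in s.
With the tool pointing down it reaches from about 0.35 to 0.725 m from the base axis. Payload 6 kg.
Tool frame: the origin (TCP) lies between the finger pads; the fingertips stand ahead of it and the grasp point (between the pads) lies 5 mm behind it (tip_reach is the z of the fingertips in the tool frame, in m); z points along the fingers, y is the line along which they close (so a half turn about z gives the same grasp; the last joint's range is limited). The gripper opens to 85 mm and grips with 20 to 120 N. Pads are 22 mm wide; open, the fingers measure 114 mm over their backs; the gripper's body (76 mm by 85 mm) begins 54 mm behind the grasp point. The pads swing forward as they close: fully open they stand 13 mm farther back than shut.
Start: joints at [1.554, 0.04, 0.085, 0, -1.615, -0.334], TCP at [0.206, 0.563, 0.245] pointing down, gripper open.
Joint ranges: [-2.56, 2.56], [-1.29, 2.01], [-1.08, 1.49], [-3.29, 1.98], [-2.81, -0.18], [-2.99, 2.99]. Speed limits (rad/s): [2.57, 2.57, 3.01, 3.14, 3.14, 3.14].

## Interface

Orientations are given as a unit quaternion [w, x, y, z].
In Python, from bench import state, read_camera, job_done, recognise, cut_out, tip_reach gives the robot as it stands. The module is installed in compiled form; this text tells all that it offers.
- The arm moves only by the shell command python3 -m jog 'ROWS' [FORCE]. ROWS is a JSON object of lists of equal length, an entry for each row: "linear": the shift along the tool's x, y, z in mm, a list of three; "angular": the turn, a rotation vector about the tool's x, y, z in rad, a list of three; "jaw": the closure, from 0 (fully open) to 1 (shut). A call has 1 to 8 rows; each row is the pose to reach, as a shift and turn from the pose commanded when the call began, along the tool's axes at that moment; what a row does not reach only later rows make up. A row lasts 1/12 s, in which the tool goes at most 41.7 mm and 7.16 degrees, less where a joint would pass 70% of its speed; a pose out of reach is approached as far as the arm can. A call with a gripper value outside its range is refused whole. The fingers move at their own pace and stop on an object; FORCE is the grip in N (left out, the last holds). Time passes only in rows, so rows that repeat a pose let the fingers close. It gives the time, the measured TCP pose, the force, the opening and the grip force at its end, in the units of the state.
- state(): the state, without advancing time (a new reading comes with each control period).
- read_camera(name): name is "scene" or "top" or "wrist"; returns a dict with "img" (420x560x3 uint8, red, green, blue), "z_map" (420x560 float32, m along the optical axis (not along the pixel's ray), 0 where there is no reading), "camera_matrix" (3x3 intrinsics, pixels), "T" (4x4, takes a point from camera to world coordinates). Camera axes: x right, y down, z forward; pixel columns grow to the right and rows downward; lengths in m; the calibration is good to about 2 mm. A picture is of the moment at which its call begins.
- job_done(): hands the job in; it is judged then, once.
Trained networks look in the newest picture that a camera, given by its name, has taken for a name from the list of things; names that differ only in an ending like _2 or _b are one class to them, and where a whole thing is asked for, a point or a joint stands for the part that bears it (a point fixed in the world has none). Each returns a list of dicts, best first, with "confidence" (0 to 1); they miss things now and then, are a little off and sometimes report something else, mostly with a low value. They report only what shows in the picture. A call takes as long as a camera call. They do not tell look-alikes from the thing itself.
- recognise(query, camera): "xy" ([column, row] in pixels, amid what is visible of it).
- cut_out(query, camera): "mask" (420x560 bool, what is visible of it) and "xy" ([column, row] in pixels, amid what is visible of it).
The state is a dict: "time": time; "q": joint angles; "qd": joint speeds; "effort": joint torques, N m; "tool_pos": TCP position; "tool_rot": TCP orientation; "force": force on the tool from outside, world axes, zero at the start; "ft_torque": the same for the moment, N m; "opening": finger opening in m; "grip_force": force on a finger pad.
Only numpy, scipy, OpenCV 4.12 (cv2) and the standard library are available. Lean on these libraries where they do the work, as an engineer would, in place of code of your own. Each camera call takes 0.05 s, during which the arm holds its last target. There are 200 camera calls.

## Task

Push the small yellow gas cylinder over so that it lies down along the trough of its cradle, brass valve away from the end where it now stands, then flip the red hinged bar over and push it down until it rests across the lying cylinder. Only push: nothing may be lifted or carried, and everything else on the bench stays where it is. Finish with the hand clear.

Things in the scene. Friction and masses are not known exactly. Their poses are not given: they have to be found in the camera images.
- cradle: fixed cradle, grey base 116 x 265 mm; origin at the centre of its underside on the bench, z up, +x away from the robot. The trough runs along y: floor 12 mm above the bench, 60 mm wide, 245 mm long inside; side walls 6 mm thick, tops 37 mm above the bench. Its heel end, where the yellow cylinder stands at the start, is +y; the cylinder must fall towards -y. The red bar is hinged on its -x side
- cradle_heel (a point): top centre of the end plate at the heel end (+y): 32 mm above the bench, plate 6 mm thick, cradle y = +125.5 mm
- cylinder: yellow gas cylinder, black band, brass valve on top; loose, 0.35 to 0.7 kg, 54 mm diameter, straight-sided up to 122 mm, 160 mm tall with the valve; origin at the centre of its underside, z along it to the valve. Starts standing on the trough floor at the heel end. Pushed near the top it tips about its foot and falls by itself beyond about 20 degrees. Lying in the trough, its upper side is 66 mm above the bench
- cylinder_center (a point): point on the yellow cylinder's axis, half-way up (80 mm above its underside)
- cylinder_valve (a point): the top of its brass valve, on its axis, 160 mm above its underside
- bar (a joint): angle of the red bar, rad: 0 = level, pointing to the cradle's +x across the trough, where it rests on the lying cylinder; 1.57 = straight up; it starts leaning outwards, away from the trough, at 1.9 to 2.3. A stiff hinge: it stays where it is left and needs about 2 N at its tip. Without the cylinder under it it goes down to -0.25.
- bar_tip (a point): the middle of the bar's free end, 110 mm from its hinge. The hinge axis runs along the cradle's y, at cradle x = -46 mm, 71 mm above the bench; the bar is centred at cradle y = -10 mm, 22 mm wide, 10 mm thick, with a paddle 40 mm wide over its last 26 mm
- crate: fixed black crate of brass valves, 180 x 180 mm, 93 mm tall over the valves, origin under its centre; stands left or right of the cradle
- green_cylinder: a standing green cylinder with a white band, same size as the yellow one (54 mm diameter, 160 mm tall), origin at the centre of its underside; stands on the bench just beyond the cradle; bystander, leave it standing
- adapter: brass adapter, 38 mm foot, 46 mm tall, origin under its centre, beside the far side of the cradle; bystander
- nipple: steel pipe nipple, 42 mm diameter, 85 mm tall, standing, origin under its centre, far left; bystander
- wrench: wrench lying on the right; bystander
- screwdriver: screwdriver lying on the right; bystander
- mug: blue mug, 80 mm diameter, 90 mm tall, on the left; bystander
- tape: blue roll of tape, 90 mm diameter, 40 mm tall, far across the bench; bystander
Not all that is in view belongs to the job. What is meant by the cylinder is not brown, and is the larger of those in its own colour.

How it is judged:
By the outcome, as a careful person would: the job done as asked, in the order asked, and still so for the second after the job is handed in, with the robot touching nothing.
It also fails if it takes over 56 s, if anything falls off the work surface, if the arm or the gripper's body presses on something with over 40 N, if the wrist force passes 120 N, or if a joint passes its speed limit or range.

## Working session

There is one attempt and no reset: what is moved stays moved. The work goes in short steps, Python scripts to look and compute and a shell command to move; the robot and the scene stay as the last step left them, time stands still between calls to the robot, and variables do not carry over. Pictures are saved under pics/ and viewed, at most 10 in all, crops included, and the job is handed in when it is done.

```bash
mkdir -p pics
cat > h.py <<'E'
import numpy as np, cv2
from bench import *
from scipy.spatial.transform import Rotation as R
def world(c,mask=None):
    K=c["camera_matrix"];z=c["z_map"];v,u=np.mgrid[0:420,0:560]
    P=np.stack([(u-K[0,2])*z/K[0,0],(v-K[1,2])*z/K[1,1],z],-1)
    W=P@c["T"][:3,:3].T+c["T"][:3,3]; W[z==0]=np.nan
    return W
def save(c,n,crop=None,s=1):
    im=c["img"][...,::-1]
    if crop: im=im[crop[1]:crop[3],crop[0]:crop[2]]
    cv2.imwrite("pics/"+n,cv2.resize(im,None,fx=s,fy=s,interpolation=cv2.INTER_CUBIC))
E
python3 - <<'E'
from h import *
s=state();print({k:np.round(v,3) for k,v in s.items()},tip_reach)
ims=[]
for n in("top","scene"):
    c=read_camera(n);W=world(c);np.savez("/tmp/%s.npz"%n,W=W,img=c["img"]);save(c,n+"1.png",None,1.4)
    print(n,c["T"].round(3).tolist())
    for q in("cylinder","cradle","bar","green_cylinder","crate","adapter"):
        for d in cut_out(q,n)[:3]:
            P=W[d["mask"]];P=P[~np.isnan(P[:,0])]
            print(q,round(d["confidence"],2),np.round(d["xy"]),np.percentile(P,[2,50,98],axis=0).round(3).tolist() if len(P) else None)
E
```

```text
{'time': np.float64(0.0), 'q': array([ 1.554,  0.041,  0.084, -0.   , -1.615, -0.334]), 'qd': array([ 0.002,  0.   ,  0.001, -0.001, -0.001,  0.001]), 'effort': array([ 0.0000e+00, -3.6821e+01,  3.4741e+01,  6.9320e+00, -5.0000e-03,
        0.0000e+00]), 'tool_pos': array([0.206, 0.563, 0.244]), 'tool_rot': array([ 0.001,  0.985, -0.174, -0.   ]), 'force': array([ 0.674, -0.842,  0.323]), 'ft_torque': array([-0.04 ,  0.004,  0.008]), 'grip_force': np.float64(0.0), 'opening': np.float64(0.085)} 0.014
top [[-0.004, -0.994, 0.105, 0.426], [-1.0, 0.003, -0.007, 0.001], [0.007, -0.105, -0.994, 1.493], [0.0, 0.0, 0.0, 1.0]]
cylinder 0.83 [192. 219.] [[0.53, 0.242, 0.035], [0.55, 0.258, 0.147], [0.574, 0.287, 0.176]]
cylinder 0.79 [245. 266.] [[0.378, 0.09, 0.03], [0.402, 0.112, 0.136], [0.427, 0.139, 0.164]]
cylinder 0.63 [196. 267.] [[0.386, 0.247, 0.017], [0.403, 0.258, 0.096], [0.419, 0.28, 0.116]]
cradle 0.64 [168. 184.] [[0.651, 0.347, 0.015], [0.666, 0.36, 0.083], [0.684, 0.38, 0.093]]
cradle 0.6 [227. 227.] [[0.434, 0.059, 0.007], [0.532, 0.175, 0.015], [0.606, 0.304, 0.15]]
bar 0.6
[... 731 characters left out ...]
0.416, 0.262, 0.066], [0.423, 0.283, 0.112]]
cradle 0.91 [347. 218.] [[0.434, 0.06, 0.004], [0.542, 0.18, 0.013], [0.612, 0.306, 0.145]]
bar 0.71 [355. 173.] [[0.34, 0.173, -0.001], [0.456, 0.187, 0.117], [0.503, 0.21, 0.154]]
bar 0.39 [380. 212.] [[0.545, 0.242, 0.026], [0.574, 0.263, 0.116], [0.583, 0.29, 0.171]]
green_cylinder 0.75 [321. 250.] [[0.676, 0.093, 0.006], [0.704, 0.116, 0.11], [0.712, 0.139, 0.16]]
crate 0.73 [237. 206.] [[0.469, -0.242, 0.003], [0.568, -0.15, 0.064], [0.652, -0.062, 0.093]]
crate 0.23 [322. 249.] [[0.669, 0.091, -0.001], [0.703, 0.117, 0.104], [0.712, 0.146, 0.159]]
adapter 0.66 [360. 260.] [[0.668, 0.211, 0.006], [0.685, 0.224, 0.027], [0.694, 0.242, 0.048]]
```

View pics/top1.png

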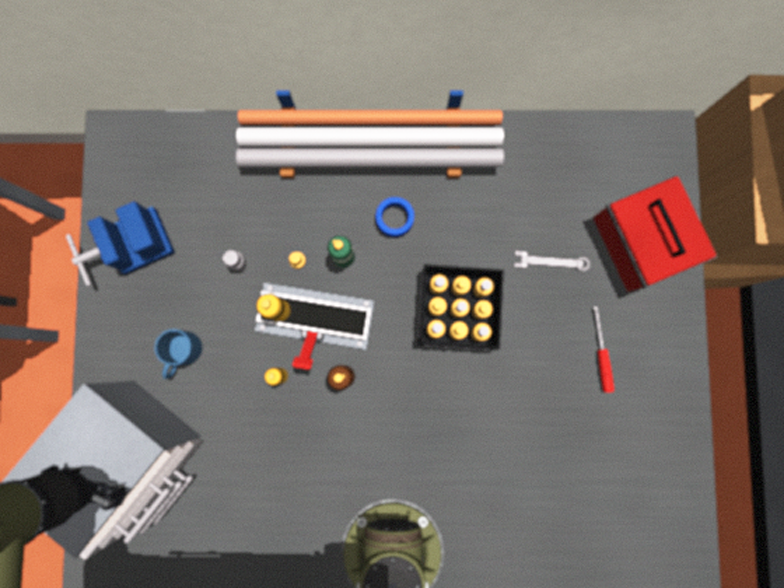

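```bash
python3 - <<'E'
import numpy as np,cv2
for n in("top","scene"):
    d=np.load("/tmp/%s.npz"%n);W=d["W"];hsv=cv2.cvtColor(d["img"],cv2.COLOR_RGB2HSV).astype(int)
    h,s,v=hsv[...,0],hsv[...,1],hsv[...,2]
    reg=(W[...,0]>.36)&(W[...,0]<.63)&(W[...,1]>.0)&(W[...,1]<.35)
    z=W[...,2]
    red=((h<8)|(h>172))&(s>130)&reg&(z>.03)
    P=W[red];print(n,"red",len(P))
    for a in np.arange(.05,.19,.015):
        m=(P[:,2]>a)&(P[:,2]<=a+.015)
        if m.sum()>3: print(round(a,3),m.sum(),P[m].mean(0).round(3),P[m].min(0).round(3),P[m].max(0).round(3))
    # cylinder above straight side
    m=(W[...,0]>.51)&(W[...,0]<.6)&(W[...,1]>.22)&(W[...,1]<.31)&(z>.06)
    P=W[m]
    for a in (.06,.08,.1,.12,.13,.14,.155,.165):
        k=(P[:,2]>a)&(P[:,2]<=a+.015)
        if k.sum():print("cyl",a,k.sum(),P[k].mean(0).round(3),P[k].min(0).round(3),P[k].max(0).round(3))
    # cradle walls ~37mm
    m=reg&(z>.030)&(z<.043)&(W[...,0]>.45)
    ys,xs=np.where(m);P=W[m]
    (c,sz,ang)=cv2.minAreaRect((P[:,:2]*1000).astype(np.float32));print("walls",c,sz,ang,len(P))
    cv2.imwrite("/tmp/x.png",m*255)
E
python3 - <<'E'
import cv2,sys
im=cv2.imread("pics/scene1.png");cv2.imwrite("pics/scene_crop.png",cv2.resize(im[150:420,330:640],None,fx=2.2,fy=2.2))
E
```

```text
top red 231
0.065 9 [0.496 0.18  0.078] [0.487 0.173 0.077] [0.5   0.189 0.08 ]
0.08 27 [0.489 0.183 0.088] [0.477 0.172 0.082] [0.496 0.196 0.094]
0.095 32 [0.477 0.184 0.102] [0.458 0.174 0.095] [0.486 0.195 0.11 ]
0.11 37 [0.462 0.185 0.118] [0.421 0.103 0.111] [0.473 0.198 0.124]
0.125 29 [0.449 0.189 0.133] [0.437 0.179 0.126] [0.458 0.199 0.14 ]
0.14 69 [0.435 0.191 0.149] [0.422 0.173 0.141] [0.446 0.21  0.155]
0.155 28 [0.428 0.194 0.158] [0.422 0.178 0.155] [0.434 0.21  0.162]
cyl 0.06 15 [0.547 0.248 0.067] [0.532 0.242 0.061] [0.574 0.259 0.075]
cyl 0.08 12 [0.548 0.248 0.086] [0.53  0.242 0.08 ] [0.569 0.262 0.093]
cyl 0.1 21 [0.547 0.25  0.108] [0.529 0.241 0.101] [0.575 0.271 0.113]
cyl 0.12 22 [0.547 0.254 0.129] [0.53  0.242 0.12 ] [0.582 0.282 0.134]
cyl 0.13 76 [0.554 0.262 0.14 ] [0.53  0.242 0.132] [0.582 0.293 0.145]
cyl 0.14 165 [0.554 0.267 0.148] [0.532 0.244 0.14 ] [0.581 0.293 0.155]
cyl 0.155 25 [0.557 0.266 0.162] [0.541 0.257 0.155] [0.574 0.28  0.169]
cyl 0.165 35 [0.557 0.268 0.173] [0.548 0.26  0.165] [0.566 0.279 0.178]
walls (541.241943359375, 185.49
[... 599 characters left out ...]
088] [0.551 0.241 0.08 ] [0.584 0.293 0.094]
cyl 0.1 61 [0.576 0.262 0.108] [0.554 0.241 0.1  ] [0.584 0.293 0.115]
cyl 0.12 73 [0.574 0.262 0.128] [0.545 0.241 0.12 ] [0.583 0.294 0.135]
cyl 0.13 106 [0.569 0.265 0.139] [0.54  0.243 0.131] [0.582 0.292 0.145]
cyl 0.14 155 [0.563 0.266 0.147] [0.539 0.244 0.14 ] [0.58  0.291 0.153]
cyl 0.155 28 [0.562 0.266 0.164] [0.548 0.259 0.156] [0.568 0.275 0.17 ]
cyl 0.165 36 [0.557 0.267 0.17 ] [0.548 0.259 0.165] [0.566 0.275 0.176]
walls (538.8368530273438, 184.5673828125) (256.6573181152344, 85.66327667236328) 80.31047058105469 496[ WARN:0@0.034] global loadsave.cpp:1063 imwrite_ Unsupported depth image for selected encoder is fallbacked to CV_8U.
```

View pics/scene_crop.png

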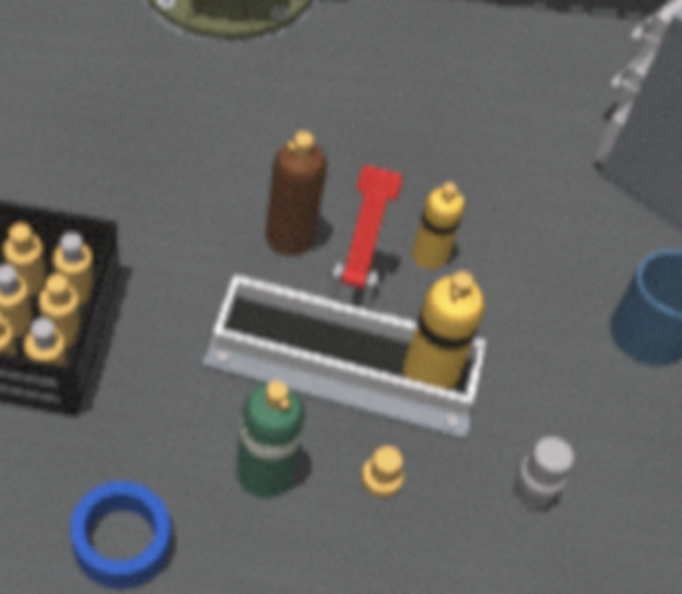

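Candidates in the top picture: large yellow at (192,219) standing in the cradle's heel (176 mm top), small yellow at (196,267), brown at (245,266). The crop shows the large yellow with a black band in the cradle, so that is the one meant. Cradle centre is about (0.540, 0.185), yaw about -9.6°, bar leaning out at about 2.2 rad; sizes and heights agree.

```bash
python3 -m jog '{"linear":[[300,60,0],[300,60,0],[300,60,0],[300,60,0],[300,60,0],[300,60,0],[300,60,0],[300,60,0]],"angular":[[0,0,-0.05],[0,0,-0.1],[0,0,-0.15],[0,0,-0.18],[0,0,-0.18],[0,0,-0.18],[0,0,-0.18],[0,0,-0.18]],"jaw":[1,1,1,1,1,1,1,1]}' 30
cat > g.py <<'E'
from h import *
C=np.array([.540,.185]);a=np.radians(-9.6)
X=np.array([np.cos(a),np.sin(a)]);Y=np.array([-np.sin(a),np.cos(a)])
def show():
    s=state();p=s["tool_pos"];w,x,y,z=s["tool_rot"];r=R.from_quat([x,y,z,w])
    print("t",s["time"],"cradle",((p[:2]-C)@X*1000).round(),((p[:2]-C)@Y*1000).round(),p[2].round(3),"F",s["force"].round(1),"open",s["opening"].round(3));print("tool axes x,y in cradle", [(round(float(v[:2]@X),3),round(float(v[:2]@Y),3)) for v in r.as_matrix().T], "z",r.as_matrix()[2].round(3))
    return s,r
def goto(cx,cy,z):
    s,r=show();t=np.r_[C+cx*X+cy*Y,z]-s["tool_pos"];print("lin mm",(r.inv().apply(t)*1000).round())
E
python3 -c "
from g import *
goto(0,.155,.245)"
```

```text
time: 1.37
tool_pos: [0.4707, 0.4009, 0.2452]
tool_rot: [0.0, 0.996, -0.087, 0.0]
force: [-1.6, 0.2, -0.5]
opening: 0.0001
grip_force: 0.0Traceback (most recent call last):
  File "<string>", line 3, in <module>
    goto(0,.155,.245)
    ~~~~^^^^^^^^^^^^^
  File "g.py", line 9, in goto
    s,r=show();t=np.r_[C+cx*X+cy*Y,z]-s["tool_pos"];print("lin mm",(r.inv().apply(t)*1000).round())
        ~~~~^^
  File "g.py", line 6, in show
    print("t",s["time"],"cradle",((p[:2]-C)@X*1000).round(),((p[:2]-C)@Y*1000).round(),p[2].round(3),"F",s["force"].round(1),"open",s["opening"].round(3));print("tool axes x,y in cradle", [(round(float(v[:2]@X),3),round(float(v[:2]@Y),3)) for v in r.as_matrix().T], "z",r.as_matrix()[2].round(3))
                                                                                                                                    ^^^^^^^^^^^^^^^^^^
AttributeError: 'float' object has no attribute 'round'
```

```bash
sed -i 's/s=state();p=/s=state();s={k:np.array(v) for k,v in s.items()};p=/' g.py
python3 -c "
from g import *
goto(.002,.155,.245)"
```

```text
t 1.3667 cradle -104.0 201.0 0.245 F [-1.6  0.2 -0.5] open 0.0
tool axes x,y in cradle [(1.0, -0.007), (-0.007, -1.0), (0.001, -0.001)] z [ 0.001  0.001 -1.   ]
lin mm [107.  46.   0.]
```

```bash
python3 -m jog '{"linear":[[36,15,0],[71,31,0],[107,46,0],[107,46,-0],[107,46,35],[107,46,70],[107,46,105],[107,46,112]],"angular":[[0,0,0],[0,0,0],[0,0,0],[0,0,0],[0,0,0],[0,0,0],[0,0,0],[0,0,0]],"jaw":[1,1,1,1,1,1,1,1]}'
python3 -c "
from g import *
goto(.002,.126,.133)
c=read_camera('scene');save(c,'s2.png',(230,100,470,300),3)"
```

```text
time: 2.03
tool_pos: [0.5622, 0.3389, 0.1255]
tool_rot: [0.003, 0.996, -0.086, -0.004]
force: [-1.1, 0.6, -1.5]
opening: 0.0002
grip_force: 0.0
t 2.0333 cradle -4.0 155.0 0.125 F [-1.1  0.6 -1.5] open 0.0
tool axes x,y in cradle [(1.0, -0.004), (-0.004, -1.0), (-0.008, -0.007)] z [-0.008  0.007 -1.   ]
lin mm [ 6. 29. -7.]
```

View pics/s2.png

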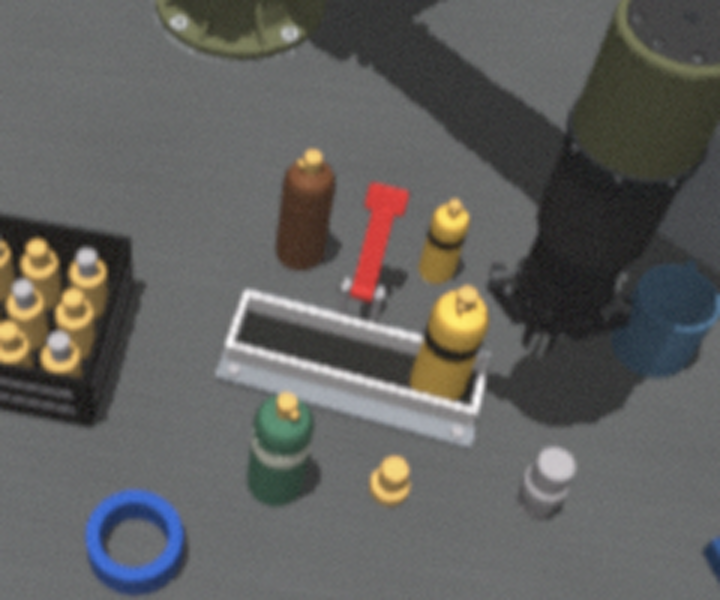

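The hand stands behind the cylinder's heel side (crop pixels ~(545,330)), clear of the mug and the small cylinder. Now pushing.

```bash
python3 -m jog '{"linear":[[3,8,-6],[3,16,-6],[3,24,-6],[3,30,-6],[3,36,-6],[3,42,-6],[3,48,-6],[3,54,-6]],"angular":[[0,0,0],[0,0,0],[0,0,0],[0,0,0],[0,0,0],[0,0,0],[0,0,0],[0,0,0]],"jaw":[1,1,1,1,1,1,1,1]}'
python3 -c "
from g import *
show()
c=read_camera('scene');W=world(c)
m=cut_out('cylinder','scene')
for d in m[:3]:
  P=W[d['mask']];L=np.c_[(P[:,:2]-C)@X,(P[:,:2]-C)@Y,P[:,2]];print(d['confidence'],np.nanpercentile(L,[2,50,98],axis=0).round(3).tolist())
"
```

```text
time: 2.75
tool_pos: [0.5586, 0.2862, 0.1397]
tool_rot: [-0.0, 0.996, -0.085, 0.0]
force: [1.2, -0.4, 0.7]
opening: -0.0003
grip_force: 0.3
t 2.75 cradle 1.0 103.0 0.14 F [ 1.2 -0.4  0.7] open -0.0
tool axes x,y in cradle [(1.0, -0.003), (-0.003, -1.0), (0.0, 0.0)] z [ 0. -0. -1.]
0.76 [[-0.151, 0.037, 0.008], [-0.137, 0.05, 0.084], [-0.129, 0.071, 0.112]]
0.68 [[-0.001, 0.044, 0.028], [0.021, 0.072, 0.112], [0.029, 0.103, 0.17]]
0.61 [[-0.131, -0.116, 0.006], [-0.106, -0.089, 0.094], [-0.098, -0.066, 0.157]]
```

```bash
python3 -m jog '{"linear":[[0,6,3],[0,12,5],[0,18,5],[0,24,5],[0,30,5],[0,36,5],[0,36,5],[0,36,5]],"angular":[[0,0,0],[0,0,0],[0,0,0],[0,0,0],[0,0,0],[0,0,0],[0,0,0],[0,0,0]],"jaw":[1,1,1,1,1,1,1,1]}'
cat >> g.py <<'E'
def cyl():
    c=read_camera('scene');W=world(c);h=cv2.cvtColor(c["img"],cv2.COLOR_RGB2HSV).astype(int)
    P=W.reshape(-1,3);L=np.c_[(P[:,:2]-C)@X,(P[:,:2]-C)@Y,P[:,2]]
    m=(h[...,0].ravel()>15)&(h[...,0].ravel()<32)&(h[...,1].ravel()>110)&(abs(L[:,0])<.05)&(abs(L[:,1])<.14)
    print("yellow",m.sum(),np.nanpercentile(L[m],[2,50,98],axis=0).round(3).tolist())
    m=((h[...,0].ravel()<8)|(h[...,0].ravel()>172))&(h[...,1].ravel()>130)&(abs(L[:,0])<.15)&(abs(L[:,1]+.01)<.03)&(L[:,2]>.03)
    print("red",m.sum(),np.nanpercentile(L[m],[2,50,98],axis=0).round(3).tolist())
    return c
E
python3 -c "
from g import *
show()
c=cyl();save(c,'s3.png',(230,100,470,300),3)"
```

```text
time: 3.52
tool_pos: [0.5526, 0.251, 0.1345]
tool_rot: [-0.0, 0.996, -0.086, 0.0]
force: [-0.0, -0.5, 0.0]
opening: -0.0003
grip_force: 0.0
t 3.5167 cradle 1.0 67.0 0.135 F [-0.  -0.5  0. ] open -0.0
tool axes x,y in cradle [(1.0, -0.004), (-0.004, -1.0), (0.0, 0.0)] z [ 0. -0. -1.]
yellow 773 [[-0.017, -0.082, 0.01], [0.014, 0.003, 0.065], [0.031, 0.068, 0.081]]
red 329 [[-0.113, -0.027, 0.071], [-0.082, -0.011, 0.119], [-0.036, 0.006, 0.153]]
```

View pics/s3.png

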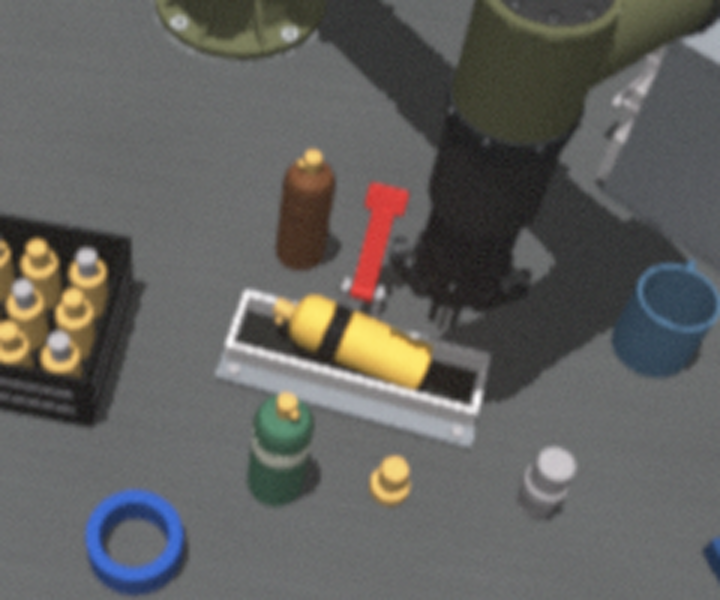

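The yellow cylinder lies in the trough with its valve toward -y (crop (285,312)), and the bystanders are untouched. Next I raise the hand and go outside the bar tip, between the brown and small yellow cylinders.

```bash
python3 -m jog '{"linear":[[0,0,-40],[0,0,-80],[0,0,-115],[-35,19,-115],[-70,38,-115],[-106,58,-115],[-141,77,-115],[-141,77,-115]],"angular":[[0,0,0],[0,0,0],[0,0,0],[0,0,0],[0,0,0],[0,0,0],[0,0,0],[0,0,0]],"jaw":[1,1,1,1,1,1,1,1]}'
python3 -c "
from g import *
goto(-.142,-.01,.145)
c=cyl();save(c,'s4.png',(230,100,470,300),3)"
```

```text
time: 4.23
tool_pos: [0.3968, 0.1975, 0.2519]
tool_rot: [-0.003, 0.996, -0.084, 0.002]
force: [1.0, 0.5, 1.9]
opening: 0.0002
grip_force: 0.0
t 4.2333 cradle -143.0 -12.0 0.252 F [1.  0.5 1.9] open 0.0
tool axes x,y in cradle [(1.0, -0.002), (-0.002, -1.0), (0.003, 0.006)] z [ 0.003 -0.006 -1.   ]
lin mm [  1.  -1. 107.]
yellow 700 [[-0.008, -0.09, 0.012], [0.017, -0.001, 0.058], [0.032, 0.062, 0.067]]
red 326 [[-0.112, -0.027, 0.071], [-0.081, -0.011, 0.119], [-0.036, 0.006, 0.154]]
```

View pics/s4.png

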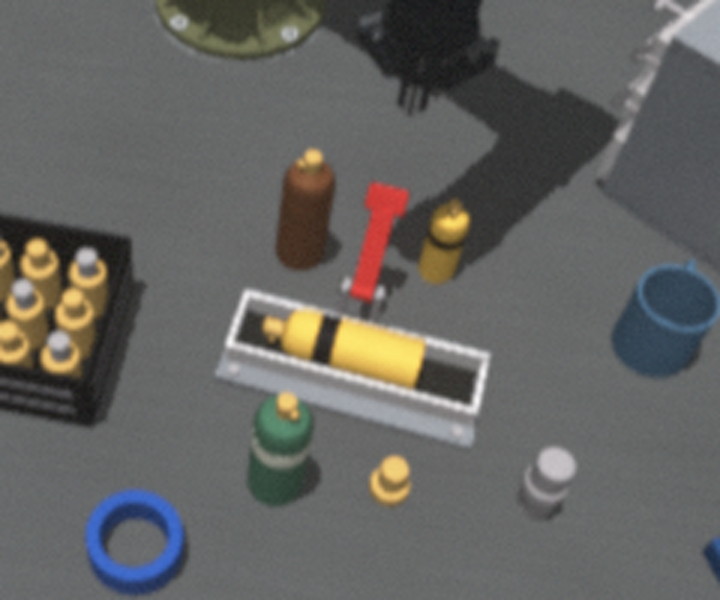

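The cylinder is flat in the trough (top 66 mm, valve at crop (272,327)), and the hand hovers outside the bar tip at crop (388,200). Descending.

```bash
python3 -m jog '{"linear":[[0,0,35],[0,0,70],[0,0,100],[0,0,107],[0,0,107],[8,0,107],[16,0,107],[24,0,107]],"angular":[[0,0,0],[0,0,0],[0,0,0],[0,0,0],[0,0,0],[0,0,0],[0,0,0],[0,0,0]],"jaw":[1,1,1,1,1,1,1,1]}'
python3 -c "
from g import *
show()
c=cyl()"
```

```text
time: 4.95
tool_pos: [0.4259, 0.1962, 0.1456]
tool_rot: [-0.001, 0.996, -0.085, 0.001]
force: [-3.7, 0.6, 3.5]
opening: 0.0002
grip_force: 1.8
t 4.95 cradle -114.0 -8.0 0.146 F [-3.7  0.6  3.5] open 0.0
tool axes x,y in cradle [(1.0, -0.003), (-0.003, -1.0), (0.003, 0.003)] z [ 0.003 -0.003 -1.   ]
yellow 739 [[-0.013, -0.09, 0.012], [0.014, -0.001, 0.057], [0.03, 0.061, 0.066]]
red 317 [[-0.094, -0.027, 0.07], [-0.071, -0.011, 0.127], [-0.036, 0.005, 0.167]]
```

```bash
python3 -m jog '{"linear":[[11,0,-5],[22,0,-10],[33,0,-14],[44,0,-17],[55,0,-17],[66,0,-17],[77,0,-17],[86,0,-17]],"angular":[[0,0,0],[0,0,0],[0,0,0],[0,0,0],[0,0,0],[0,0,0],[0,0,0],[0,0,0]],"jaw":[1,1,1,1,1,1,1,1]}'
python3 -c "
from g import *
show()
c=cyl();save(c,'s5.png',(230,100,470,300),3)"
```

```text
time: 5.67
tool_pos: [0.5103, 0.1806, 0.1601]
tool_rot: [-0.0, 0.996, -0.086, 0.0]
force: [-2.0, 0.2, -0.4]
opening: -0.0002
grip_force: 0.6
t 5.6667 cradle -29.0 -9.0 0.16 F [-2.   0.2 -0.4] open -0.0
tool axes x,y in cradle [(1.0, -0.004), (-0.004, -1.0), (0.001, 0.0)] z [ 0.001 -0.    -1.   ]
yellow 755 [[-0.015, -0.089, 0.011], [0.014, 0.001, 0.058], [0.029, 0.061, 0.067]]
red 116 [[-0.036, -0.028, 0.072], [-0.004, -0.01, 0.158], [0.003, 0.007, 0.173]]
```

View pics/s5.png

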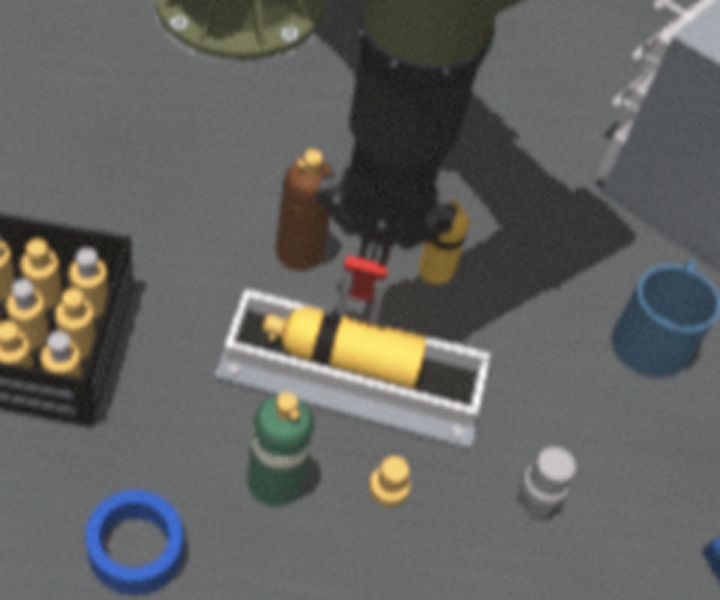

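The bar (paddle at crop (365,267)) is past vertical at about 1.15 rad. Now I push it down along an arc.

```bash
python3 -m jog '{"linear":[[14,0,1],[24,0,8],[34,0,16],[42,0,26],[48,0,37],[52,0,47],[55,0,56],[56,0,62]],"angular":[[0,0,0],[0,0,0],[0,0,0],[0,0,0],[0,0,0],[0,0,0],[0,0,0],[0,0,0]],"jaw":[1,1,1,1,1,1,1,1]}'
python3 -c "
from g import *
show()
c=cyl()"
```

```text
time: 6.38
tool_pos: [0.5639, 0.1709, 0.0956]
tool_rot: [0.0, 0.996, -0.085, -0.001]
force: [-0.1, -0.1, 0.9]
opening: -0.0
grip_force: 0.4
t 6.3833 cradle 26.0 -10.0 0.096 F [-0.1 -0.1  0.9] open -0.0
tool axes x,y in cradle [(1.0, -0.004), (-0.004, -1.0), (-0.001, -0.001)] z [-0.001  0.001 -1.   ]
yellow 564 [[-0.011, -0.091, 0.013], [0.015, 0.015, 0.057], [0.038, 0.061, 0.129]]
red 124 [[0.023, -0.033, 0.049], [0.054, -0.013, 0.081], [0.067, 0.007, 0.085]]
```

```bash
python3 -m jog '{"linear":[[3,0,2],[3,0,4],[3,0,5],[3,0,6],[3,0,6]],"angular":[[0,0,0],[0,0,0],[0,0,0],[0,0,0],[0,0,0]],"jaw":[1,1,1,1,1]}'
python3 -c "
from g import *
show()
c=cyl()"
```

```text
time: 6.85
tool_pos: [0.5671, 0.1708, 0.0916]
tool_rot: [-0.0, 0.996, -0.085, 0.0]
force: [0.7, -0.2, 0.8]
opening: 0.0001
grip_force: 0.1
t 6.85 cradle 29.0 -10.0 0.092 F [ 0.7 -0.2  0.8] open 0.0
tool axes x,y in cradle [(1.0, -0.003), (-0.003, -1.0), (0.001, 0.0)] z [ 0.001 -0.    -1.   ]
yellow 536 [[-0.009, -0.092, 0.011], [0.017, 0.017, 0.057], [0.043, 0.062, 0.14]]
red 123 [[0.024, -0.033, 0.048], [0.055, -0.013, 0.076], [0.068, 0.007, 0.08]]
```

```bash
python3 -m jog '{"linear":[[0,0,1],[0,0,2],[0,0,3],[0,0,3]],"angular":[[0,0,0],[0,0,0],[0,0,0],[0,0,0]],"jaw":[1,1,1,1]}'; python3 -c "
from g import *
c=cyl()"; python3 -m jog '{"linear":[[0,0,1],[0,0,2],[0,0,2]],"angular":[[0,0,0],[0,0,0],[0,0,0]],"jaw":[1,1,1]}'; python3 -c "
from g import *
c=cyl()"
```

```text
time: 7.23
tool_pos: [0.5673, 0.1707, 0.0891]
tool_rot: [-0.0, 0.996, -0.085, 0.0]
force: [-0.7, 0.6, 4.7]
opening: -0.0004
grip_force: 2.1
yellow 532 [[-0.009, -0.092, 0.012], [0.017, 0.016, 0.056], [0.043, 0.061, 0.138]]
red 124 [[0.026, -0.033, 0.045], [0.055, -0.013, 0.073], [0.068, 0.008, 0.078]]
time: 7.53
tool_pos: [0.5674, 0.1707, 0.0889]
tool_rot: [-0.0, 0.996, -0.085, 0.001]
force: [-6.7, -1.2, 12.8]
opening: -0.0
grip_force: 6.5
yellow 531 [[-0.009, -0.092, 0.011], [0.018, 0.017, 0.056], [0.043, 0.061, 0.267]]
red 127 [[0.026, -0.033, 0.046], [0.055, -0.013, 0.072], [0.068, 0.008, 0.076]]
```

The arm stops moving and the force climbs to 13 N, so the bar is seated on the cylinder. Retreating straight up.

```bash
python3 -m jog '{"linear":[[0,0,-6],[0,0,-30],[0,0,-65],[0,0,-100],[-35,0,-140],[-70,0,-160],[-100,0,-160],[-100,0,-160]],"angular":[[0,0,0],[0,0,0],[0,0,0],[0,0,0],[0,0,0],[0,0,0],[0,0,0],[0,0,0]],"jaw":[1,1,1,1,1,1,1,1]}'
python3 -c "
from g import *
show()
c=cyl();save(c,'s6.png',(230,100,470,300),3)"
```

```text
time: 8.25
tool_pos: [0.4657, 0.1886, 0.2503]
tool_rot: [-0.003, 0.996, -0.084, 0.002]
force: [1.5, 0.2, 0.6]
opening: 0.0002
grip_force: 0.0
t 8.25 cradle -74.0 -9.0 0.25 F [1.5 0.2 0.6] open 0.0
tool axes x,y in cradle [(1.0, -0.001), (-0.001, -1.0), (0.004, 0.006)] z [ 0.004 -0.006 -1.   ]
yellow 576 [[-0.012, -0.092, 0.011], [0.013, 0.013, 0.058], [0.029, 0.062, 0.067]]
red 307 [[-0.045, -0.028, 0.059], [0.024, -0.011, 0.074], [0.067, 0.006, 0.079]]
```

View pics/s6.png

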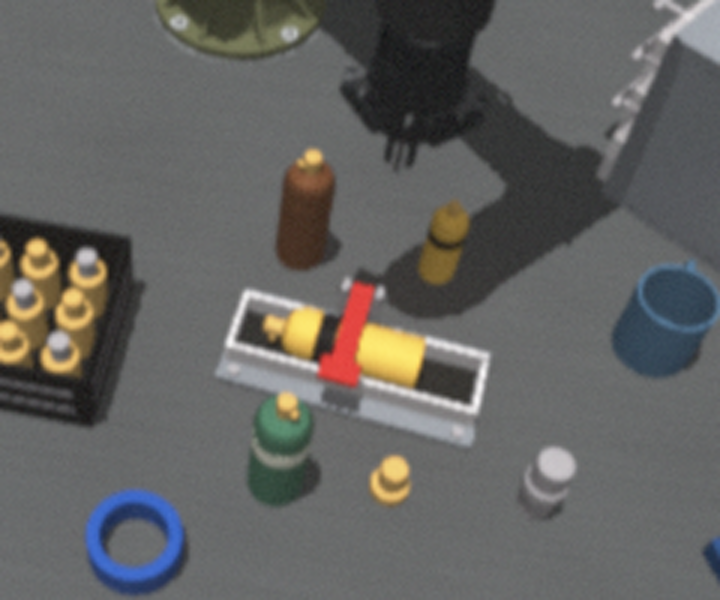

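The bar (paddle at crop (340,372)) lies across the cylinder and the hand is clear. A quick slope check, then I hand in if it is level.

```bash
python3 -c "
from g import *
c=read_camera('top')
for n in('top','scene'):
  c=read_camera(n);W=world(c).reshape(-1,3);h=cv2.cvtColor(c['img'],cv2.COLOR_RGB2HSV).reshape(-1,3).astype(int)
  L=np.c_[(W[:,:2]-C)@X,(W[:,:2]-C)@Y,W[:,2]]
  m=((h[:,0]<8)|(h[:,0]>172))&(h[:,1]>130)&(L[:,0]>-.035)&(L[:,0]<.06)&(abs(L[:,1]+.01)<.012)&(L[:,2]>.06)
  p=np.polyfit(L[m,0],L[m,2],1);print(n,m.sum(),p,'z at hinge',np.polyval(p,-.046))
"
```

```text
top 194 [0.0087908  0.07667505] z at hinge 0.07627067464202537
scene 202 [-0.01887     0.07436794] z at hinge 0.07523595932006168
```

Slope is within 0.02 rad of level, and the top at 76 mm is as expected.

```bash
python3 -c "
from bench import *
print(job_done())"
```

```text
the job is handed in; nothing more can be done
None
```

The yellow cylinder lies in the cradle trough with its valve away from the heel, the red bar rests level across it, and the hand is clear; the job was handed in at about 8.5 s with no verdict returned.

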